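Index the lens arm to the green specimen

TASK

Move the magnifier arm over the green specimen: hook a fingertip under the red pull ring (do not pinch or wrench it), gently lift the spring pin out of its hole, swing the arm one hole over to the green side (not the other way and no farther), and let the pin drop fully home in that hole. Then let go and move clear; leave the three specimens and everything else on the table as they are.

Things in the scene. Friction and masses are not known exactly. Their poses are not given: they have to be found in the camera images.
- stage: Fixed steel plate 245 x 330 x 12 mm with a curved rail, top 32 mm up. Origin: the arm's vertical pivot axis at table height; the plate reaches 200 mm to its -x, 45 mm to +x. Own x points from rail to pivot, roughly to the robot's left; z up. Arm angle q, radius r is at (-r cos q, -r sin q) here. Five 13 mm holes at r 160, q -0.9, -0.45, 0, 0.45, 0.9 rad; specimens at r 85, q -0.45, 0, 0.45.
- swing (a joint): Angle q of the blue arm (rad), positive counter-clockwise from above; at 0 it points along the stage's -x, roughly to the robot's right. Starts at about 0, in the middle hole. Arm 28 mm wide, 182 mm long, underside 36 and top 46 mm above the table. Once the pin is out it turns with light friction (0.03 Nm). Hard stops at -1.0 and 1.0.
- plunger (a joint): Lift of the spring pin (m): 0 = home in a hole, 0.009 = tip level with the rail top; the arm is free above 0.010; stop at 0.022. The spring pushes down with 4 N at 0, 6 N at the stop. Let down between holes the pin rides on the rail at 0.009 and drops when it comes over a hole. Round tip, 9 mm thick, drops in within about 3 mm of a hole's middle.
- ring_eye (a point): Middle of the red pull ring's opening: 147.5 mm from the pivot along the arm, 92 mm above the table with the pin home. Rigid loop of 6 mm bar, opening 46 mm wide (across the arm), 44 mm high, leaning 30 degrees back to the pivot, so fingertips sloping 45 degrees down towards the pivot pass through. Turns with the arm. Lower bar 70, top bar 113 mm up. Lift by the top bar, swing by the side bars.
- lens_mid (a point): Middle of the round lens (48 mm black rim) in the arm, 85 mm from the pivot, 43 mm above the table.
- puck_green: Loose green resin specimen puck, 28 mm diameter, 16 mm high, lying on the stage plate, 85 mm from the pivot, one hole to either side of the middle (side varies). Origin: centre of its underside.
- puck_orange: Loose orange specimen puck, same size, one hole to the other side. Origin: centre of its underside.
- puck_white: Loose white specimen puck, same size, under the lens at the start. Origin: centre of its underside.
- mug: White mug, 80 mm diameter, 90 mm high, left of the stage. Origin: centre of its underside.
- mouse: Black computer mouse 100 x 58 x 34 mm, left. Origin: centre of its underside.
- jar: Amber jar, 56 mm diameter, 75 mm high, right. Origin: centre of its underside.
- driver: Screwdriver 170 mm long lying on the table, right. Origin: underside.
- tray: Clear open tray 100 x 140 x 30 mm, right. Origin: centre of its underside.

How it is judged (in metres and radians):
On the way, in this order (a step that is already met when the one before it is completed fails the run):
1. the pin is lifted out of the middle hole (value of joint plunger above 0.008 m and value of joint swing between -0.1 and 0.1 rad), for 0.05 s.
2. the arm has swung towards the green specimen (horizontal distance between lens_mid and puck_green below 0.022 m), for 0.05 s.
At the end, for the whole second after the job is handed in: The lens stands over the green specimen (centres within 8 mm in plan), the pin is fully home in that hole (within 3 mm), the arm is still, and the three specimens lie where they were (within 5 mm) (horizontal distance between lens_mid and puck_green below 0.008 m and value of joint plunger below 0.003 m and velocity of joint swing between -0.05 and 0.05 rad/s and distance of each of puck_green, puck_orange, puck_white from where it was at the start of the episode below 0.005 m); the robot touches nothing.
It fails at once if a specimen is lifted or pushed (distance of any of puck_green, puck_orange, puck_white from where it was at the start of the episode above 0.006 m).
It fails at once if another thing on the table is lifted or pushed (distance of any of mug, mouse, jar, driver, tray from where it was at the start of the episode above 0.015 m).
It fails at once if the arm is swung to the orange side, or well past the hole by the green specimen (horizontal distance between lens_mid and puck_orange below 0.02 m or value of joint swing above 0.7 rad or value of joint swing below -0.7 rad).
It fails at once if the arm is forced out of its hole with the pin still in (value of joint plunger below 0.004 m and (value of joint swing between 0.08 and 0.37 rad or value of joint swing between -0.37 and -0.08 rad)).
It fails at once if the ring is pinched or wrenched (more than 35 N from the fingers) (contact force between the fingers and plunger above 35 N).
It also fails if it takes over 48 s, if anything falls off the work surface, if the arm or the gripper's body presses on something with over 40 N, if the wrist force passes 120 N, or if a joint passes its speed limit or range.

ROBOT

A 6-joint arm with a two-finger parallel gripper is mounted at the origin on the work surface. World frame = base frame: x ahead of the robot, y to its left, z up, the work surface at z = 0. Lengths are in mm, angles in rad, forces in N, time in s.
With the tool pointing down it reaches from about 425 to 950 mm from the base axis. Payload 3.5 kg.
Tool frame: the origin (TCP) lies on the front face of the gripper's body, between the roots of the fingers; the fingertips stand 73 mm ahead of it and the grasp point (between the pads) lies 54 mm ahead of it; z points along the fingers, y is the line along which they close (so a half turn about z gives the same grasp; the last joint's range is limited). The gripper opens to 85 mm and grips with 20 to 120 N. Pads are 22 mm wide; open, the fingers measure 114 mm over their backs; the gripper's body (76 mm by 85 mm) begins 54 mm behind the grasp point. The pads swing forward as they close: fully open they stand 13 mm farther back than shut.
Start: joints at [1.15, 0.286, 1.577, -0, 1.279, -0.15], TCP at [180.528, 650.397, 303.925] pointing down, gripper open.
Joint ranges: [-2.77, 2.77], [-0.9, 2.22], [0.21, 2.48], [-1.53, 4.67], [0.24, 2.81], [-2.84, 2.84]. Speed limits (rad/s): [2.79, 2.79, 3.14, 3.14, 3.14, 3.14].

INTERFACE

Orientations are given as a unit quaternion [x, y, z, w].
In Python, from rig import ctrl, optics, readout gives the robot as it stands (ctrl), with the cameras (optics) and the readings (readout).
- The arm moves only by the shell command python3 shift.py FILE [OPENING] [FORCE], which reads ROWS from the file FILE. ROWS is a JSON list of rows, 1 to 10 of them, each of 6 numbers: dx, dy, dz in normalised numbers (1 is 750 mm), then a rotation vector rx, ry, rz in normalised numbers (1 is pi rad); each row is the pose to reach, as a shift and turn from the pose commanded when the command began, along the tool's axes at that moment; what a row does not reach only later rows make up. A row lasts 1/12 s, in which the tool goes at most 41.7 mm and 0.125 rad, less where a joint would pass 70% of its speed; a pose out of reach is approached as far as the arm can. OPENING is the opening from 0.0 (shut) to 1.0 (fully open), set as the command begins (- or left out keeps the last). The fingers move at their own pace and stop on an object; FORCE is the grip in N (left out, the last holds). Time passes only in rows, so rows that do not move let the fingers close. It prints the time, the measured TCP pose, the force, the opening and the grip force at its end. No shift or turn number may pass 1 either way. Input that does not fit is refused with a message, and nothing moves.
- readout.observe(): the state, without advancing time (a new reading comes with each control period).
- optics.camera(name): name is "scene" or "top" or "wrist"; returns (picture, depth): 480x640x3 uint8, red, green, blue; 480x640 float32, mm along the optical axis (not along the pixel's ray), 0 where there is no reading.
- optics.calibration(name): a dict with "fovy" (degrees; the focal length in pixels is half the picture's height over the tangent of half this angle, whatever the lens; pixels are square), "cx", "cy" (the principal point, pixels), "R" (3x3) and "t" (3): a world point X has camera coordinates R X + t. Camera axes: x right, y down, z forward; pixel columns grow to the right and rows downward; lengths in mm; the calibration is good to about 2 mm. The wrist camera is an equidistant fisheye: a pixel r from the principal point sees the ray r / f radians off the axis. A picture is of the moment at which its call begins: read the wrist's pose just before it. calibration takes no time and is no camera call; for the wrist camera it gives the pose at the moment of the call.
- ctrl.finish_job(): hands the job in; it is judged then, once.
The state is a dict: "time_s": time; "joint_pos": joint angles; "joint_velocities": joint speeds; "joint_efforts": joint torques, N m; "tcp_pos": TCP position; "tool_rot": TCP orientation; "contact_force": force on the tool from outside, world axes, zero at the start; "ft_torque": the same for the moment, N m; "grip_width": opening from 0.0 (shut) to 1.0 (fully open); "gripper_force": force on a finger pad.
Only numpy, scipy, OpenCV 4.12 (cv2) and the standard library are available. Lean on these libraries where they do the work, as an engineer would, in place of code of your own. Each camera call takes 0.05 s, during which the arm holds its last target. There are 200 camera calls.

## Working session

There is one attempt and no reset: what is moved stays moved. The work goes in short steps, Python scripts to look and compute and a shell command to move; the robot and the scene stay as the last step left them, time stands still between calls to the robot, and variables do not carry over. Pictures are saved under pics/ and viewed, at most 10 in all, crops included, and the job is handed in when it is done.

```bash
ls; mkdir -p pics; python3 - <<'E'
from rig import ctrl, optics, readout
import cv2
o=readout.observe();print(o)
for n in("scene","top"):
    im,d=optics.camera(n);cv2.imwrite(f"pics/{n}0.png",im[:,:,::-1]);import numpy as np;np.save(f"pics/{n}0.npy",d)
    c=optics.calibration(n);print(n,c)
E
```

```text
pics
rig.py
shift.py
{'time_s': 0.0, 'joint_pos': array([ 1.15000294e+00,  2.87191127e-01,  1.57815630e+00, -2.31423920e-05,
        1.27858956e+00, -1.49979304e-01]), 'joint_velocities': array([-2.21822494e-03,  7.64563182e-04, -1.29435562e-04, -2.72227740e-05,
       -1.18663340e-03,  1.26513224e-03]), 'joint_efforts': array([ 2.00740709e-03, -4.05973756e+01, -2.92635763e+01, -7.72946720e-06,
        5.79669591e-03,  1.79701340e-05]), 'tcp_pos': array([180.33762503, 649.96790632, 302.54120027]), 'tool_rot': array([ 1.34990229e-01,  9.90846236e-01, -1.12787423e-03, -3.19369143e-04]), 'contact_force': array([-0.0461923 ,  0.11821852, -0.36214947]), 'ft_torque': array([ 0.01056624, -0.0195754 , -0.01819922]), 'gripper_force': 0.0, 'grip_width': 1.004015005991197}
scene {'fovy': 56.826815736093, 'cx': 314.43424966762, 'cy': 241.46157483863058, 'R': array([[ 0.67798198,  0.73498836,  0.01151303],
       [ 0.56345148, -0.50956348, -0.65028262],
       [-0.47208354,  0.44736693, -0.75960514]]), 't': array([-309.25914755, -282.21269462, 1393.66219987])}
top {'fovy': 55.63515648821382, 'cx': 325.3544088654448, 'cy': 239.2715296582577, 'R': array([[ 0.01844187, -0.99974172,  0.01328088],
       [-0.98189468, -0.02061412, -0.18830267],
       [ 0.18852781, -0.00956777, -0.98202124]]), 't': array([ -71.03443223,  497.2326088 , 1237.38694922])}
```

View pics/top0.png

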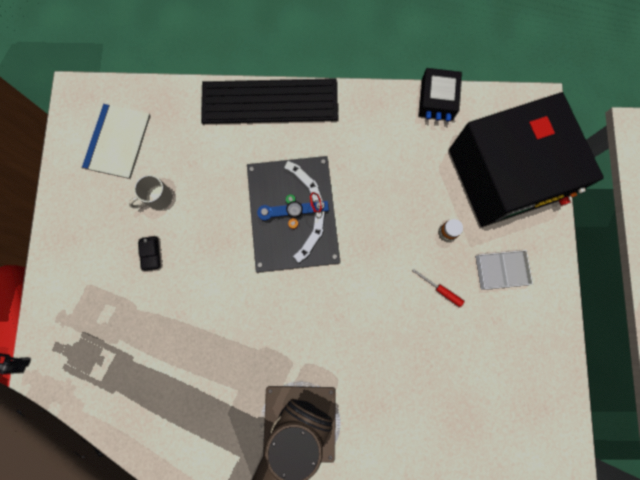

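View pics/scene0.png

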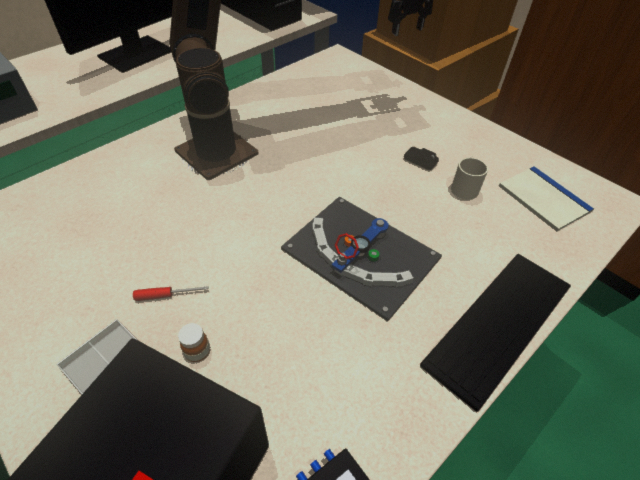

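The top view shows the blue arm with its pivot at about (265,212) and the ring near (317,204). Green is at (291,198), on the far (+x, q>0) side, and orange is at (293,224). Next I'll measure these in both views.

```bash
cat > h.py <<'E'
import numpy as np,cv2
from rig import ctrl, optics, readout
from scipy.spatial.transform import Rotation as Ro
def ray(c,uv,fish=False):
    f=240/np.tan(np.radians(c["fovy"])/2); p=(np.array(uv,float)-[c["cx"],c["cy"]])/f
    if fish:
        th=np.hypot(*p); v=np.array([*(p/max(th,1e-9)*np.sin(th)),np.cos(th)])
    else: v=np.array([*p,1.])
    R=np.array(c["R"]); return -R.T@c["t"], R.T@v/np.linalg.norm(v)
def plane(c,uv,z,fish=False):
    o,d=ray(c,uv,fish); return o+d*(z-o[2])/d[2]
def tri(rs):
    A=b=0
    for o,d in rs: P=np.eye(3)-np.outer(d,d);A=A+P;b=b+P@o
    return np.linalg.solve(A,b)
def blobs(im,lo,hi,box,amin=6):
    h=cv2.cvtColor(im,cv2.COLOR_RGB2HSV); m=cv2.inRange(h,lo,hi)
    if lo[0]<2: m|=cv2.inRange(h,(172,lo[1],lo[2]),(180,255,255))
    k=np.zeros_like(m);x0,y0,x1,y1=box;k[y0:y1,x0:x1]=m[y0:y1,x0:x1]
    n,l,s,c=cv2.connectedComponentsWithStats(k)
    return [(s[i,4],s[i,:4].tolist(),c[i].round(1).tolist()) for i in range(1,n) if s[i,4]>=amin],k
COL=dict(green=((45,90,40),(85,255,255)),orange=((9,150,90),(20,255,255)),red=((0,130,60),(5,255,255)),blue=((105,120,40),(125,255,255)))
E
python3 - <<'E'
from h import *
for n,box in(("top",(245,150,345,275)),("scene",(280,195,445,320))):
    im=cv2.imread(f"pics/{n}0.png")[:,:,::-1].copy(); c=optics.calibration(n)
    for k,z in(("green",28),("orange",28),("red",92),("blue",46)):
        for b in blobs(im,*COL[k],box)[0]: print(n,k,b,plane(c,b[2],z).round(1))
    x0,y0,x1,y1=box
    cv2.imwrite(f"pics/{n}c.png",cv2.resize(im[y0:y1,x0:x1,::-1],None,fx=4.5,fy=4.5,interpolation=cv2.INTER_CUBIC))
E
```

```text
top green (np.int32(53), [286, 194, 10, 10], [289.9, 198.2]) [622.1  44.2  28. ]
top orange (np.int32(64), [288, 218, 10, 11], [292.8, 223.0]) [548.2  33.4  28. ]
top red (np.int32(37), [310, 193, 7, 19], [311.9, 202.6]) [592.6 -21.7  92. ]
top red (np.int32(13), [318, 206, 4, 6], [319.8, 208.9]) [575.1 -43.9  92. ]
top blue (np.int32(40), [323, 201, 6, 11], [325.6, 206.2]) [595.5 -60.2  46. ]
top blue (np.int32(100), [301, 203, 12, 11], [306.1, 208.3]) [588.   -4.4  46. ]
top blue (np.int32(6), [314, 203, 2, 4], [314.7, 204.2]) [600.7 -28.8  46. ]
top blue (np.int32(298), [257, 205, 31, 16], [272.4, 211.8]) [575.6  91.5  46. ]
scene green (np.int32(90), [368, 249, 12, 12], [373.3, 254.4]) [626.3  40.3  28. ]
scene orange (np.int32(36), [345, 236, 6, 10], [347.1, 240.6]) [551.3  24.3  28. ]
scene red (np.int32(154), [335, 233, 24, 26], [346.2, 245.0]) [595.1 -29.3  92. ]
scene blue (np.int32(222), [362, 219, 26, 22], [374.4, 229.7]) [582.2  89.7  46. ]
scene blue (np.int32(59), [344, 246, 11, 10], [349.3, 250.9]) [588.1  -7.2  46. ]
scene blue (np.int32(6), [356, 251, 4, 4], [357.5, 252.2]) [604.3   4.6  46. ]
scene blue (np.int32(12), [346, 259, 4, 5], [347.7, 261.2]) [607.8 -32.8  46. ]
scene blue (np.int32(52), [332, 261, 13, 9], [337.8, 265.3]) [600.7 -58.9  46. ]
```

View pics/topc.png

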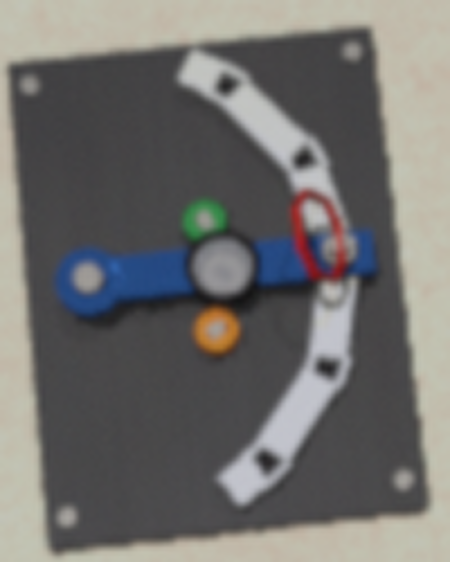

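The crop shows the pivot cap at (88,277), the lens at (223,266), and the holes at (227,85), (303,158), (328,367) and (268,461). I'll fit the stage pose to these points.

```bash
python3 - <<'E'
from h import *
c=optics.calibration("top")
P=[(227,85,32,160,.9),(303,158,32,160,.45),(328,367,32,160,-.45),(268,461,32,160,-.9),(223,266,46,85,0),(88,277,50,0,0),(205,220,28,85,.45),(216,330,28,85,-.45)]
W=np.array([plane(c,(245+u/4.5-.4,150+v/4.5-.4),z)[:2] for u,v,z,r,q in P]);S=np.array([(-r*np.cos(q),-r*np.sin(q)) for u,v,z,r,q in P])
w,s=W.mean(0),S.mean(0);A=(W-w)@np.array([1,-1j]).reshape(2,1) if 0 else None
Wc=(W-w)@[1,1j];Sc=(S-s)@[1,1j];k=(Wc*Sc.conj()).sum();th=np.angle(k);print("scale",abs(k)/(abs(Sc)**2).sum())
R=np.array([[np.cos(th),-np.sin(th)],[np.sin(th),np.cos(th)]]);t=w-R@s
print("yaw",th,"pivot",t,"res",(W-(S@R.T+t)).round(1).tolist())
for q in(0,.45):print("eye",q,R@[-147.5*np.cos(q),-147.5*np.sin(q)]+t)
cw=optics.calibration("wrist");R_=np.array(cw["R"]);print("wristcam pos",-R_.T@cw["t"],R_,cw["fovy"],cw["cx"],cw["cy"])
print(Ro.from_quat(readout.observe()["tool_rot"]).as_matrix().round(3))
E
cat >> h.py <<'E'
PIV=np.array([574.9,114.1]);TH=1.7034
def want(q,L,dz=0,tilt=45,dy=0):
    """TCP pose: finger axis through ring eye at arm angle q, eye L mm ahead of TCP"""
    a=TH+q; u=np.array([np.cos(a),np.sin(a),0]); s,c=np.sin(np.radians(tilt)),np.cos(np.radians(tilt))
    z=u*c-[0,0,s]; x=u*s+[0,0,c]; y=np.cross(z,x)
    eye=np.array([*(PIV-147.5*u[:2]),92+dz])
    return eye-L*z+dy*y,np.c_[x,y,z]
def shift(p,Rm):
    o=readout.observe();R0=Ro.from_quat(o["tool_rot"]).as_matrix()
    print("from",o["tcp_pos"].round(1),"d",(R0.T@(np.array(p)-o["tcp_pos"])).round(1),"rv",Ro.from_matrix(R0.T@Rm).as_rotvec().round(3),"q",o["joint_pos"].round(2),"F",o["contact_force"].round(1),"t",o["time_s"])
E
python3 - <<'E'
from h import *
p,R=want(0,150); print(p)
shift(p,R)
shift((500,280,330),want(0,150,tilt=90)[1])
E
```

```text
[ 608.42533326 -137.23996319  198.06601718]
from [180.4 650.  302.6] d [-623.1 -643.8  105.8] rv [-0.459  0.693  1.103] q [ 1.15  0.29  1.58  0.    1.28 -0.15] F [ 0.2 -0.2 -0. ] t 0.1
from [180.4 650.  302.6] d [-407.  -271.   -26.9] rv [-2.000e-03  1.000e-03  1.167e+00] q [ 1.15  0.29  1.58  0.    1.28 -0.15] F [ 0.2 -0.2 -0. ] t 0.1
```

The rows are not in the units I measure in: shifts go in shares of 750 mm and turns go in shares of pi rad. I convert before sending: -407 mm is -0.5427, -366 mm is -0.488, 1.17 rad is 0.3724.

```bash
echo '[[-0.0547, -0.036, -0.004, 0, 0, 0.0382], [-0.1093, -0.072, -0.008, 0, 0, 0.0764], [-0.1627, -0.108, -0.012, 0, 0, 0.1146], [-0.2173, -0.144, -0.016, 0, 0, 0.1528], [-0.2707, -0.18, -0.02, 0, 0, 0.191], [-0.3253, -0.216, -0.024, 0, 0, 0.2292], [-0.38, -0.2533, -0.028, 0, 0, 0.2674], [-0.4333, -0.2893, -0.032, 0, 0, 0.3024], [-0.488, -0.3253, -0.036, 0, 0, 0.3374], [-0.5427, -0.3613, -0.036, 0, 0, 0.3724]]' > rows.txt && python3 shift.py rows.txt 0.0
python3 - <<'E'
from h import *
p,R=want(0,170,dz=40); print(p); shift(p,R)
E
```

```text
time_s: 0.93
tcp_pos: [453.1, 333.8, 328.3]
tool_rot: [0.662, 0.75, -0.0, -0.0]
contact_force: [-0.5, 1.4, 0.8]
grip_width: 0.002
gripper_force: 0.0
[ 610.29514143 -151.25794512  252.2081528 ]
from [453.1 333.8 328.3] d [-500.8   95.6   76.1] rv [ 0.003  0.785 -0.008] q [0.45 0.02 1.83 0.   1.29 0.33] F [-0.5  1.4  0.8] t 0.9333
```

In the tool's units: -400 mm is -0.5333, -360 mm is -0.48, 0.785 rad is 0.2499.

```bash
echo '[[-0.0533, 0.0107, 0.008, 0, 0, 0], [-0.1067, 0.02, 0.016, 0, 0.0255, 0], [-0.16, 0.0307, 0.024, 0, 0.0541, 0], [-0.2133, 0.04, 0.032, 0, 0.0828, 0], [-0.2667, 0.0507, 0.04, 0, 0.1082, 0], [-0.32, 0.0613, 0.048, 0, 0.1369, 0], [-0.3733, 0.072, 0.0573, 0, 0.1655, 0], [-0.4267, 0.0813, 0.0653, 0, 0.191, 0], [-0.48, 0.092, 0.0733, 0, 0.2196, 0], [-0.5333, 0.1013, 0.0813, 0, 0.2499, 0]]' > rows.txt && python3 shift.py rows.txt
python3 - <<'E'
from h import *
p,R=want(0,170,dz=30); print(p); shift(p,R)
E
```

```text
time_s: 1.77
tcp_pos: [579.8, -53.4, 267.3]
tool_rot: [0.609, 0.694, 0.254, -0.288]
contact_force: [0.5, 0.4, 0.7]
grip_width: 0.0
gripper_force: 0.0
[ 610.29514143 -151.25794512  242.2081528 ]
from [579.8 -53.4 267.3] d [-89.   17.6 -54. ] rv [ 0.004 -0.004 -0.001] q [-0.45  0.26  1.78  0.64  1.6  -0.73] F [0.5 0.4 0.7] t 1.7667
```

In the tool's units: -89 mm is -0.1187, -60 mm is -0.08.

```bash
echo '[[-0.04, 0.008, -0.024, 0, 0, 0], [-0.08, 0.016, -0.048, 0, 0, 0], [-0.1187, 0.0233, -0.072, 0, 0, 0], [-0.1187, 0.0233, -0.072, 0, 0, 0], [-0.1187, 0.0233, -0.072, 0, 0, 0], [-0.1187, 0.0233, -0.072, 0, 0, 0]]' > rows.txt && python3 shift.py rows.txt
python3 - <<'E'
from h import *
c=optics.calibration("wrist");p,R=want(0,150,dz=0);shift(p,R)
im,_=optics.camera("wrist");cv2.imwrite("pics/w1.png",im[:,:,::-1])
f=240/np.tan(np.radians(c["fovy"])/2)
def proj(X):
    v=np.array(c["R"])@X+c["t"];th=np.arctan2(np.hypot(*v[:2]),v[2]);return np.array([c["cx"],c["cy"]])+f*th*v[:2]/np.hypot(*v[:2])
u=np.array([np.cos(TH),np.sin(TH),0]);e=np.array([*(PIV-147.5*u[:2]),92])
print("eye",proj(e),"top bar",proj(e+25*(.5*u+[0,0,.866])),"low",proj(e-25*(.5*u+[0,0,.866])))
for b in blobs(im,*COL["red"],(0,0,640,480),100)[0]:print(b)
E
```

```text
time_s: 2.27
tcp_pos: [609.7, -148.8, 242.2]
tool_rot: [0.61, 0.694, 0.252, -0.288]
contact_force: [0.4, 0.3, -0.5]
grip_width: -0.003
gripper_force: 0.0
from [ 609.7 -148.8  242.2] d [-23.    0.2  39.4] rv [ 0.001 -0.001 -0.003] q [-0.56  0.41  1.64  0.58  1.65 -0.81] F [ 0.4  0.3 -0.5] t 2.2667
eye [325.04356877 263.73037774] top bar [325.06819249 234.70589692] low [325.0160559  289.91204614]
(np.int32(1411), [286, 232, 80, 62], [325.6, 257.6])
```

View pics/w1.png

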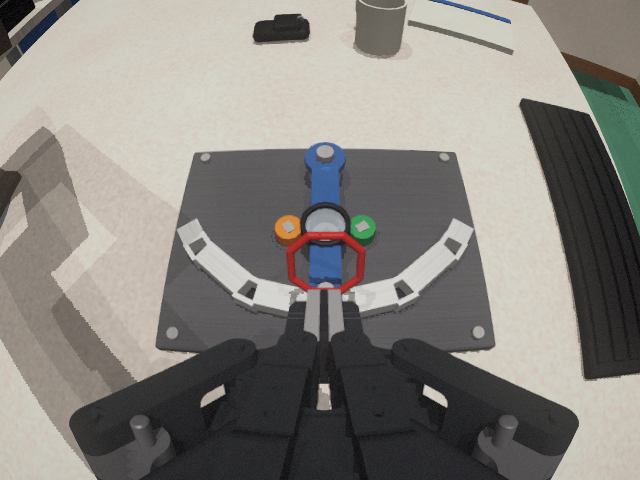

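The wrist view shows the ring centred at (326,262) and the shut fingertips at (323,290). Both match my prediction to about 1 px. Now I'll align on the axis and insert.

In the tool's units: 90 mm is 0.12, 75 mm is 0.1.

```bash
echo '[[-0.016, 0, 0.0267, 0, 0, 0], [-0.0307, 0, 0.052, 0, 0, 0], [-0.0307, 0, 0.052, 0, 0, 0], [-0.0307, 0, 0.0733, 0, 0, 0], [-0.0307, 0, 0.1, 0, 0, 0], [-0.0307, 0, 0.12, 0, 0, 0], [-0.0307, 0, 0.12, 0, 0, 0], [-0.0307, 0, 0.12, 0, 0, 0]]' > rows.txt && python3 shift.py rows.txt
python3 - <<'E'
from h import *
p,R=want(0,53);shift(p,R)
im,_=optics.camera("wrist");cv2.imwrite("pics/w2.png",im[120:420,160:480,::-1])
E
```

```text
time_s: 2.98
tcp_pos: [603.7, -101.1, 162.8]
tool_rot: [0.609, 0.695, 0.252, -0.288]
contact_force: [1.8, 0.8, 0.1]
grip_width: 0.003
gripper_force: 0.0
from [ 603.7 -101.1  162.8] d [-0.8 -0.1 46.3] rv [ 0.    -0.    -0.001] q [-0.5   0.46  1.73  0.61  1.5  -0.85] F [1.8 0.8 0.1] t 2.9833
```

View pics/w2.png

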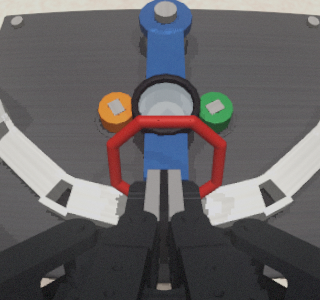

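The fingertips at crop (163,170) sit inside the ring opening, below the top bar at (167,120). I'll insert further.

In the tool's units: 46 mm is 0.0613, 36 mm is 0.048.

```bash
echo '[[0, 0.0013, 0.016, 0, 0, 0], [0, 0.0013, 0.032, 0, 0, 0], [0, 0.0013, 0.048, 0, 0, 0], [0, 0.0013, 0.0613, 0, 0, 0], [0, 0.0013, 0.0613, 0, 0, 0], [0, 0.0013, 0.0613, 0, 0, 0]]' > rows.txt && python3 shift.py rows.txt
python3 - <<'E'
from h import *
p,R=want(0,53,dz=8);shift(p,R)
im,_=optics.camera("wrist");cv2.imwrite("pics/w3.png",im[120:420,160:480,::-1])
print(blobs(im,*COL["red"],(0,0,640,480),60)[0])
E
```

```text
time_s: 3.53
tcp_pos: [600.1, -69.0, 129.2]
tool_rot: [0.609, 0.694, 0.252, -0.289]
contact_force: [0.0, 0.2, 0.1]
grip_width: 0.002
gripper_force: 0.0
from [600.1 -69.  129.2] d [ 5.8 -0.8 -6. ] rv [-0.    -0.001 -0.003] q [-0.46  0.49  1.77  0.63  1.43 -0.86] F [0.  0.2 0.1] t 3.5333
[(np.int32(4012), [246, 268, 159, 82], [324.6, 297.5])]
```

View pics/w3.png

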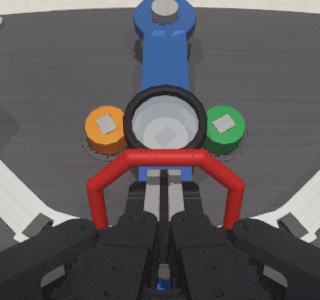

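The finger is under the top bar and centred between the side bars. Now I'll lift while watching the force.

```bash
for i in 1; do echo '[[0.0027, 0, -0.0027, 0, 0, 0], [0.0053, 0, -0.0053, 0, 0, 0], [0.008, 0, -0.008, 0, 0, 0], [0.0093, 0, -0.0093, 0, 0, 0], [0.0093, 0, -0.0093, 0, 0, 0]]' > rows.txt && python3 shift.py rows.txt; echo '[[0.0013, 0, -0.0013, 0, 0, 0], [0.0027, 0, -0.0027, 0, 0, 0], [0.0027, 0, -0.0027, 0, 0, 0]]' > rows.txt && python3 shift.py rows.txt; echo '[[0.0013, 0, -0.0013, 0, 0, 0], [0.0027, 0, -0.0027, 0, 0, 0], [0.0027, 0, -0.0027, 0, 0, 0]]' > rows.txt && python3 shift.py rows.txt;  done | grep -E "tcp|contact"
```

```text
tcp_pos: [601.1, -70.3, 141.1]
contact_force: [0.2, 0.2, -0.1]
tcp_pos: [600.8, -69.9, 143.2]
contact_force: [0.1, -0.1, 0.0]
tcp_pos: [600.6, -69.9, 145.7]
contact_force: [0.2, -0.8, -0.2]
```

```bash
for i in 1; do echo '[[0.0013, 0, -0.0013, 0, 0, 0], [0.0027, 0, -0.0027, 0, 0, 0], [0.0027, 0, -0.0027, 0, 0, 0]]' > rows.txt && python3 shift.py rows.txt; echo '[[0.0013, 0, -0.0013, 0, 0, 0], [0.0027, 0, -0.0027, 0, 0, 0], [0.0027, 0, -0.0027, 0, 0, 0]]' > rows.txt && python3 shift.py rows.txt;  done | grep -E "tcp|contact"
python3 - <<'E'
from h import *
im,_=optics.camera("wrist");cv2.imwrite("pics/w4.png",im[120:420,160:480,::-1])
print(blobs(im,*COL["red"],(0,0,640,480),60)[0])
E
```

```text
tcp_pos: [600.3, -70.0, 147.9]
contact_force: [0.2, -0.4, -3.8]
tcp_pos: [600.6, -70.0, 151.3]
contact_force: [-0.8, -1.5, -5.4]
[(np.int32(3031), [253, 284, 142, 66], [323.7, 307.7])]
```

Contact started at TCP z≈147, with about 4–5 N of spring force. I'll lift about 12 mm more.

In the tool's units: -8 mm is -0.0107, -7 mm is -0.0093.

```bash
echo '[[0.0013, 0, -0.0013, 0, 0, 0], [0.0027, 0, -0.0027, 0, 0, 0], [0.004, 0, -0.004, 0, 0, 0], [0.0053, 0, -0.0053, 0, 0, 0], [0.0067, 0, -0.0067, 0, 0, 0], [0.008, 0, -0.008, 0, 0, 0], [0.0093, 0, -0.0093, 0, 0, 0], [0.0107, 0, -0.0107, 0, 0, 0], [0.0107, 0, -0.0107, 0, 0, 0], [0.0107, 0, -0.0107, 0, 0, 0]]' > rows.txt && python3 shift.py rows.txt| grep -E "tcp|contact|time"
python3 - <<'E'
from h import *
im,_=optics.camera("wrist");cv2.imwrite("pics/w5.png",im[120:420,160:480,::-1])
print(blobs(im,*COL["red"],(0,0,640,480),60)[0])
o=readout.observe();dz=o["tcp_pos"][2]-want(0,53)[0][2];print("dz",dz)
for q in(.1,.2,.3,.4,.45,.5):
    p,R=want(q,53,dz=dz);shift(p,R)
E
```

```text
time_s: 5.88
tcp_pos: [600.7, -69.9, 162.8]
contact_force: [-0.4, -1.5, -5.3]
[(np.int32(3031), [253, 284, 142, 66], [323.7, 307.7])]
dz 33.30384700380242
from [600.7 -69.9 162.8] d [ 1.3 17.2  1.3] rv [ 0.073  0.001 -0.072] q [-0.46  0.44  1.76  0.63  1.47 -0.83] F [ 0.5 -1.7 -5.6] t 5.9333
from [600.7 -69.9 162.8] d [ 3.3 35.5  3.3] rv [ 0.143  0.001 -0.143] q [-0.46  0.44  1.76  0.63  1.47 -0.83] F [ 0.5 -1.7 -5.6] t 5.9333
from [600.7 -69.9 162.8] d [ 6.5 53.4  6.5] rv [ 0.214  0.001 -0.214] q [-0.46  0.44  1.76  0.63  1.47 -0.83] F [ 0.5 -1.7 -5.6] t 5.9333
from [600.7 -69.9 162.8] d [11.1 70.7 11.1] rv [ 0.285  0.001 -0.285] q [-0.46  0.44  1.76  0.63  1.47 -0.83] F [ 0.5 -1.7 -5.6] t 5.9333
from [600.7 -69.9 162.8] d [13.8 79.1 13.8] rv [ 0.32   0.001 -0.32 ] q [-0.46  0.44  1.76  0.63  1.47 -0.83] F [ 0.5 -1.7 -5.6] t 5.9333
from [600.7 -69.9 162.8] d [16.8 87.3 16.8] rv [ 0.356  0.001 -0.355] q [-0.46  0.44  1.76  0.63  1.47 -0.83] F [ 0.5 -1.7 -5.6] t 5.9333
```

View pics/w5.png

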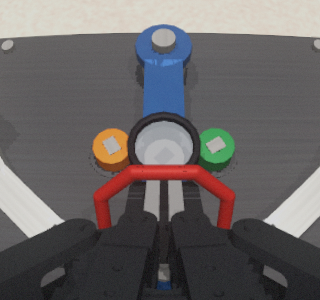

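The ring appears at the same pixels as before the lift, so it rises with the fingers. The pin is about 15 mm up and the arm is still centred. Now I'll swing along the arc towards green (+q).

In the tool's units: 44 mm is 0.0587, 3.8 mm is 0.0051, -0.17 rad is -0.0541.

```bash
echo '[[0, 0.0037, 0, 0.0032, 0, -0.0032], [0.0003, 0.0111, 0.0003, 0.0102, 0, -0.0102], [0.0005, 0.0185, 0.0005, 0.0169, 0, -0.0169], [0.0011, 0.0271, 0.0011, 0.0248, 0, -0.0248], [0.0016, 0.0344, 0.0016, 0.0315, 0, -0.0315], [0.0025, 0.0417, 0.0025, 0.0382, 0, -0.0382], [0.0035, 0.0491, 0.0035, 0.0449, 0, -0.0449], [0.0043, 0.0547, 0.0043, 0.0503, 0, -0.0503], [0.0051, 0.0587, 0.0051, 0.0541, 0, -0.0541], [0.0051, 0.0587, 0.0051, 0.0541, 0, -0.0541]]' > rows.txt && python3 shift.py rows.txt| grep -E "tcp|contact|time"
cat > m.py <<'E'
from h import *
import sys
c=optics.calibration("wrist");im,_=optics.camera("wrist");cv2.imwrite(f"pics/{sys.argv[1]}.png",im[120:420,160:480,::-1])
print(blobs(im,*COL["red"],(0,0,640,480),60)[0])
# lens direction: pivot end of blue arm seen from the wrist -> arm angle
b=[x for x in blobs(im,*COL["blue"],(0,0,640,480),60)[0]];print(b)
g=blobs(im,*COL["green"],(0,60,640,420),40)[0];print([(x[2],plane(c,x[2],26,True).round(1)) for x in g])
# blue arm strip between pivot and lens: pixels -> plane z=46 -> angle about pivot
_,k=blobs(im,*COL["blue"],(0,0,640,480),60);v,u=np.nonzero(k)
X=np.array([plane(c,(a,b_),46,True)[:2] for a,b_ in zip(u,v)])-PIV;r=np.hypot(*X.T);m=(r>25)&(r<58)
a=(np.arctan2(*(-X[m]).T[::-1])-TH+np.pi)%(2*np.pi)-np.pi
print("q arm ~",np.median(a[abs(a)<1]),m.sum())
o=readout.observe();p=o["tcp_pos"][:2];print("q tool",(np.arctan2(*(PIV-p)[::-1])-TH),"z",o["tcp_pos"][2],"F",o["contact_force"].round(1),o["time_s"])
E
python3 m.py w6
```

```text
time_s: 6.77
tcp_pos: [644.5, -58.5, 162.7]
contact_force: [1.8, -1.7, -6.4]
[(np.int32(3013), [253, 284, 142, 65], [324.0, 308.0])]
[(np.int32(338), [500, 0, 101, 50], [551.9, 22.6]), (np.int32(3228), [295, 145, 56, 93], [322.9, 192.8]), (np.int32(114), [316, 401, 15, 9], [323.5, 405.2])]
[([362.5, 275.1], array([631.4,  46.3,  26. ]))]
q arm ~ 0.2509289925359468 1593
q tool 0.24825344742831512 z 162.64537075662923 F [ 0.2 -2.2 -6.8] 6.8167
```

View pics/w6.png

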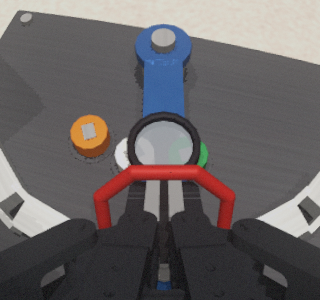

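The arm is following at q≈0.25, with white coming out from under the lens and green going in. I'll go the remaining 0.20 rad.

In the tool's units: 37.2 mm is 0.0496, 34 mm is 0.0453, -0.143 rad is -0.0455.

```bash
echo '[[0, 0.004, 0, 0.0038, 0, -0.0038], [0.0003, 0.0107, 0.0003, 0.0099, 0, -0.0099], [0.0007, 0.018, 0.0007, 0.0166, 0, -0.0166], [0.0013, 0.0253, 0.0013, 0.0232, 0, -0.0232], [0.002, 0.0327, 0.002, 0.0299, 0, -0.0299], [0.0027, 0.04, 0.0027, 0.0366, 0, -0.0366], [0.0031, 0.0453, 0.0031, 0.0414, 0, -0.0414], [0.0036, 0.0496, 0.0036, 0.0455, 0, -0.0455], [0.0036, 0.0496, 0.0036, 0.0455, 0, -0.0455], [0.0036, 0.0496, 0.0036, 0.0455, 0, -0.0455]]' > rows.txt && python3 shift.py rows.txt| grep -E "tcp|contact|time"
python3 m.py w7; python3 - <<'E'
from h import *
im=cv2.imread("pics/w7.png");cv2.imwrite("pics/w7b.png",cv2.resize(im,None,fx=2,fy=2,interpolation=cv2.INTER_CUBIC))
E
```

```text
time_s: 7.65
tcp_pos: [677.2, -41.6, 162.7]
contact_force: [1.7, -3.2, -6.6]
[(np.int32(2987), [253, 285, 142, 65], [323.8, 308.4])]
[(np.int32(339), [553, 25, 87, 61], [597.3, 53.7]), (np.int32(3248), [296, 145, 56, 93], [323.7, 192.9]), (np.int32(109), [317, 401, 15, 9], [323.6, 405.5])]
[]
q arm ~ 0.4482797597116326 1592
q tool 0.4472740679253524 z 162.7305541924329 F [ 1.6 -3.1 -6.3] 7.7
```

View pics/w7b.png

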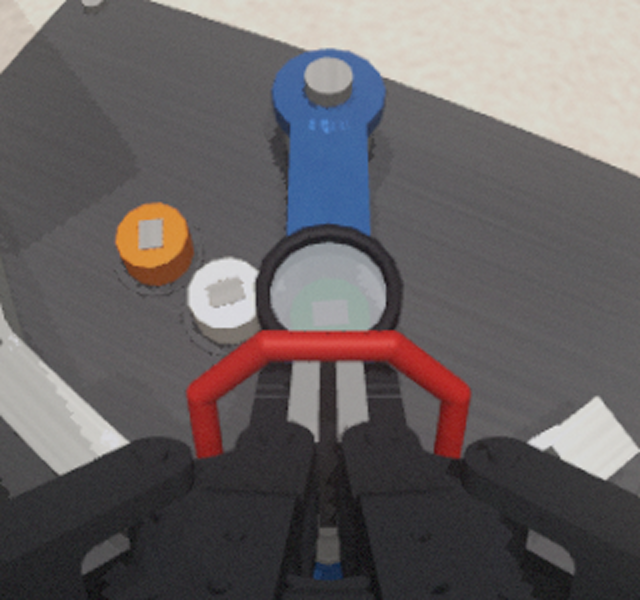

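Green is centred under the lens at q≈0.448. I'll lower gently.

In the tool's units: -6 mm is -0.008, -5 mm is -0.0067.

```bash
(echo '[[-0.0013, 0, 0.0013, 0, 0, 0], [-0.0027, 0, 0.0027, 0, 0, 0], [-0.004, 0, 0.004, 0, 0, 0], [-0.0053, 0, 0.0053, 0, 0, 0], [-0.0067, 0, 0.0067, 0, 0, 0], [-0.008, 0, 0.008, 0, 0, 0], [-0.008, 0, 0.008, 0, 0, 0], [-0.008, 0, 0.008, 0, 0, 0]]' > rows.txt && python3 shift.py rows.txt;echo '[[-0.0013, 0, 0.0013, 0, 0, 0], [-0.0027, 0, 0.0027, 0, 0, 0], [-0.0027, 0, 0.0027, 0, 0, 0], [-0.0027, 0, 0.0027, 0, 0, 0]]' > rows.txt && python3 shift.py rows.txt; echo '[[-0.0013, 0, 0.0013, 0, 0, 0], [-0.0027, 0, 0.0027, 0, 0, 0], [-0.004, 0, 0.004, 0, 0, 0], [-0.0053, 0, 0.0053, 0, 0, 0], [-0.0067, 0, 0.0067, 0, 0, 0], [-0.0067, 0, 0.0067, 0, 0, 0]]' > rows.txt && python3 shift.py rows.txt)| grep -E "tcp|contact|time"
python3 m.py w8
```

```text
time_s: 8.37
tcp_pos: [676.9, -41.9, 154.1]
contact_force: [1.3, -3.5, -5.0]
time_s: 8.7
tcp_pos: [677.0, -41.8, 151.4]
contact_force: [1.3, -3.4, -4.9]
time_s: 9.2
tcp_pos: [676.9, -41.4, 145.0]
contact_force: [0.6, -2.0, -1.4]
[(np.int32(3087), [253, 285, 142, 65], [323.6, 308.1])]
[(np.int32(309), [556, 19, 84, 57], [598.8, 45.2]), (np.int32(3507), [295, 130, 59, 95], [323.8, 179.1]), (np.int32(121), [317, 400, 15, 10], [323.7, 405.0])]
[]
q arm ~ 0.44457606642756753 1739
q tool 0.4479819463382009 z 145.03954890782617 F [ 1.  -1.1 -0.7] 9.25
```

The spring was still on the finger at z=151 and unloaded near 146, so the pin followed the finger down past rail level. I'll lower a bit more to free the bar.

In the tool's units: -8 mm is -0.0107, -6 mm is -0.008.

```bash
echo '[[-0.0027, 0, 0.0027, 0, 0, 0], [-0.0053, 0, 0.0053, 0, 0, 0], [-0.008, 0, 0.008, 0, 0, 0], [-0.0107, 0, 0.0107, 0, 0, 0], [-0.0107, 0, 0.0107, 0, 0, 0], [-0.0107, 0, 0.0107, 0, 0, 0]]' > rows.txt && python3 shift.py rows.txt| grep -E "tcp|contact|time"
python3 m.py w9; python3 - <<'E'
from h import *
shift(*want(.446,53))
E
```

```text
time_s: 9.75
tcp_pos: [676.6, -41.6, 132.6]
contact_force: [0.6, 0.6, -0.6]
[(np.int32(3780), [248, 271, 154, 79], [324.4, 299.7])]
[(np.int32(289), [559, 12, 81, 55], [599.9, 37.8]), (np.int32(3681), [294, 118, 62, 96], [324.4, 167.7]), (np.int32(85), [298, 290, 9, 11], [302.3, 294.8]), (np.int32(106), [341, 290, 10, 11], [345.6, 294.9]), (np.int32(145), [316, 399, 16, 11], [323.6, 404.3])]
[]
q arm ~ 0.43689727933935973 1855
q tool 0.4467727138469677 z 132.85805717813528 F [-0.6 -0.1  0.6] 9.8
from [676.8 -41.7 132.9] d [-1.6 -0.1  3.2] rv [ 0.004 -0.    -0.004] q [-0.33  0.69  1.45  0.46  1.66 -1.02] F [-0.6 -0.1  0.6] t 9.8
```

The ring is free and stationary. I'll retract along the finger axis and then back up.

In the tool's units: -150 mm is -0.2, -140 mm is -0.1867.

```bash
echo '[[-0.0013, 0, -0.0067, 0, 0, 0], [-0.0013, 0, -0.02, 0, 0, 0], [-0.0013, 0, -0.04, 0, 0, 0], [-0.0013, 0, -0.0667, 0, 0, 0], [-0.0013, 0, -0.0933, 0, 0, 0], [-0.0013, 0, -0.1267, 0, 0, 0], [0.0133, 0, -0.16, 0, 0, 0], [0.04, 0, -0.1867, 0, 0, 0], [0.06, 0, -0.2, 0, 0, 0], [0.06, 0, -0.2, 0, 0, 0]]' > rows.txt && python3 shift.py rows.txt| grep -E "tcp|contact|time"
echo '[[0, 0, 0, 0, 0, 0], [0, 0, 0, 0, 0, 0], [0, 0, 0, 0, 0, 0]]' > rows.txt && python3 shift.py rows.txt | grep -E "tcp|contact|time"
python3 - <<'E'
from h import *
c=optics.calibration("wrist");im,_=optics.camera("wrist")
u_=lambda q:np.array([np.cos(TH+q),np.sin(TH+q),0]);f=240/np.tan(np.radians(c["fovy"])/2)
def proj(X):
    v=np.array(c["R"])@X+c["t"];th=np.arctan2(np.hypot(*v[:2]),v[2]);return (np.array([c["cx"],c["cy"]])+f*th*v[:2]/np.hypot(*v[:2])).round(1)
for z in(92,101):
  u=u_(.446);e=np.array([*(PIV-147.5*u[:2]),z]);w=.5*u+[0,0,.866];print(z,"top outer",proj(e+28*w),"low outer",proj(e-28*w))
print(blobs(im,*COL["red"],(0,0,640,480),60)[0])
cv2.imwrite("pics/w10.png",cv2.resize(im[130:380,160:480,::-1],None,fx=2.4,fy=2.4,interpolation=cv2.INTER_CUBIC))
E
```

```text
time_s: 10.63
tcp_pos: [718.8, -105.0, 278.6]
contact_force: [0.4, -0.7, 0.8]
time_s: 10.88
tcp_pos: [716.4, -103.7, 268.5]
contact_force: [-1.0, 0.3, 0.5]
92 top outer [326.  255.7] low outer [326.  310.8]
101 top outer [326.  250.3] low outer [326.1 307.4]
[(np.int32(969), [289, 256, 73, 47], [325.0, 273.9])]
```

View pics/w10.png

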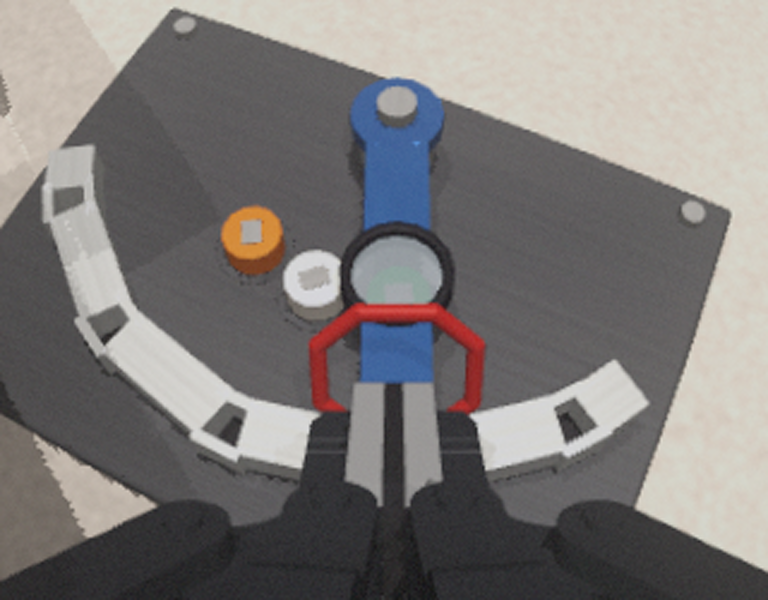

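The ring's top edge is at row 256. I predicted 255.7 with the pin home and 250.3 with it riding on the rail, so the pin is home. The lens is over green and the gripper is clear.

```bash
python3 -c "
from rig import ctrl, optics, readout
print(ctrl.finish_job())"
```

```text
the job is handed in; nothing more can be done
None
```

I swung the magnifier arm one hole over to the green side, with the lens above the green specimen and the pin home by my last camera check; I then moved the gripper clear and handed the job in, but no verdict was shown.

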